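# Find the balance point of a light bar over an edge and set its hanger saddle there

### The job

The LED light bar needs its hanger at its balance point, which cannot be seen from outside. Without gripping the bar, push it lightly along the instrument case, white end foremost over the case's end edge, only until it just tips by itself, so nearly balanced that its white end then rests on the bench with hardly any weight. Mark the balance point by setting the yellow hanger saddle gently astride the bar right at that edge, leaving the bar tipped over the edge and everything else alone.

Things in the scene. Friction and masses are not known exactly. Their poses are not given: they have to be found in the camera images.
- table: the white bench; its top is at height 0
- case: dark grey extruded instrument case with bright aluminium end plates, 120 mm (x) by 240 mm (y) by 30 mm high, flat top; heavy, stays put; origin at the centre of its underside
- edge (a point): middle of the fulcrum edge: the top edge of the case's +y end plate, 30 mm above the bench; axes as the case's, so the edge runs along x and the bar is to slide in the direction of +y
- bar: the light bar, a ribbed aluminium extrusion lying flat on the case along its own y axis: 24 mm wide, 360 mm long, 22 mm high, 0.6 to 0.75 kg, black end cap at -y, white one at +y, a delicate white diffuser strip along one side; origin at the centre of its underside. It slides on the case (friction 0.5 to 0.7) and an off-centre push turns it. Not to be gripped or pushed with over 20 N
- bar_center (a point): centre of the bar, 11 mm above its underside; axes as the bar's. The balance point lies anywhere within 35 mm of this point along the bar, either way, set by the driver hidden inside. When tipped, the bar leans about 10 degrees, its white end down, and does not slide by itself
- bar_front (a point): centre of the white end face, 180 mm from the middle, 11 mm above the underside
- bar_tail (a point): centre of the black end face, 180 mm from the middle, 11 mm above the underside; this face is pushed. Fingers resting against it hold it by friction and keep the bar from tipping until well past its balance point: back off to see whether it tips by itself
- saddle_center (a point): centre, 24 mm above the feet, of the yellow plastic hanger saddle, 30 g, standing on the bench, 48 mm high: an inverted U, 37 mm wide (x), 18 mm long (y), legs 30 mm apart inside and 16 mm deep, bridge 4 mm thick; on top an upright lug 8 mm thick (x), 18 mm long (y), 28 mm high, to be pinched across its 8 mm. Its y axis goes along the bar, either way round
- saddle_seat (a point): centre of the underside of the saddle's bridge, 16 mm above the feet, 8 mm below saddle_center: lies on the bar's top when seated. Not to be pressed on the bar with over 25 N; let go just on or above the bar, it settles by its own weight
- stand: black slotted nylon stand with three upright green circuit boards, 95 by 140 by 80 mm high, a bystander; origin at the centre of its underside
- heatsink: dull finned aluminium heat sink, 50 by 75 by 30 mm, a bystander; origin at the centre of its underside
- fuseholder: squat orange plastic fuse holder, 30 by 45 by 30 mm, a bystander; origin at the centre of its underside
- lifter: chrome tweezer-shaped component lifter lying flat along its y axis, 16 by 115 by 8 mm, a bystander; origin at the centre of its underside
- multimeter: red handheld multimeter lying on its back, 160 by 78 by 38 mm, a bystander; origin at the centre of its underside
- screwdriver: screwdriver lying on the bench, 160 mm long, a bystander; origin on its underside

How it is judged (in metres and radians):
On the way:
1. the bar, untouched by the robot, has tipped over the edge with its white end down (angle between bar_center's own z axis and vertical above 0.1 rad and height (world z) of bar_front below 0.025 m and contact force between the fingers and bar below 0.05 N and contact force between bar and case above 1 N), for 0.2 s.
At the end, for the whole second after the job is handed in: bar at rest tipped over the edge (over 0.1 rad, white end's centre under 25 mm), bearing on the bench with under 0.35 N; saddle astride it, bridge within 3 mm of its top, 4.5 mm of its middle line and 0.17 rad of its direction, within 7 mm of the edge along the bar; nothing held (angle between bar_center's own z axis and vertical above 0.1 rad and height (world z) of bar_front below 0.025 m and contact force between bar and case above 1 N and contact force between bar and table below 0.35 N and linear speed of bar below 0.02 m/s and y of edge in the frame of saddle_seat between -0.007 and 0.007 m and z of saddle_seat in the frame of bar_center between 0.008 and 0.014 m and x of saddle_seat in the frame of bar_center between -0.0045 and 0.0045 m and angle between the y axis of saddle_seat and the y axis of bar_center, either way round below 0.17 rad); the robot touches nothing.
It fails at once if the fingers push or squeeze the bar with more than 20 N (contact force between the fingers and bar above 20 N).
It fails at once if the saddle is pressed on the bar with more than 25 N (contact force between saddle and bar above 25 N).
It fails at once if the bar falls off the case (height (world z) of bar_center below 0.022 m).
It fails at once if a bystander is moved more than 20 mm (distance of any of stand, heatsink, fuseholder, lifter, multimeter, screwdriver from where it was at the start of the episode above 0.02 m).
It also fails if it takes over 72 s, if anything falls off the work surface, if the arm or the gripper's body presses on something with over 40 N, if the wrist force passes 120 N, or if a joint passes its speed limit or range.

### The arm

A 6-joint arm with a two-finger parallel gripper is mounted at the origin on the work surface. World frame = base frame: x ahead of the robot, y to its left, z up, the work surface at z = 0. Lengths are in mm, angles in rad, forces in N, time in s.
With the tool pointing down it reaches from about 325 to 775 mm from the base axis. Payload 5.5 kg.
Tool frame: the origin (TCP) lies between the finger pads; the fingertips stand 11 mm ahead of it and the grasp point (between the pads) lies 8 mm behind it; z points along the fingers, x is the direction in which the jaws open and shut, and the axes are right-handed (so a half turn about z gives the same grasp; the last joint's range is limited). The gripper opens to 85 mm and grips with 20 to 120 N. Pads are 22 mm wide; open, the fingers measure 114 mm over their backs; the gripper's body (76 mm by 85 mm) begins 54 mm behind the grasp point. The pads swing forward as they close: fully open they stand 13 mm farther back than shut.
Start: joints at [1.27, 0.091, 1.231, -0, 1.82, -0.057], TCP at [144.839, 582.27, 242.275] pointing down, gripper open.
Joint ranges: [-2.87, 2.87], [-0.86, 2.18], [0.17, 2.46], [-1.51, 4.65], [0.06, 2.69], [-2.65, 2.65]. Speed limits (rad/s): [2.57, 2.57, 3.01, 3.14, 3.14, 3.14].

### API

Orientations are given as a rotation vector (axis times angle).
In Python, from workcell import ctrl, vision gives the robot as it stands.
- The arm moves only by the shell command python3 -m crank 'ROWS' [FORCE]. ROWS is JSON, a list of rows, each a list of 7 numbers: the closure, from 0 (fully open) to 1 (shut), then the shift along the world's x, y, z normalised to -1 to 1, where 1 is 2.5 cm, then the turn, a rotation vector about the world's x, y, z normalised to -1 to 1, where 1 is 8 degrees. A call has 1 to 5 rows; each row shifts and turns the commanded pose from where the row before left it; what a row does not reach is not made up. A row lasts 1/8 s, in which the tool goes at most 62.5 mm and 10.7 degrees, less where a joint would pass 70% of its speed; a pose out of reach is approached as far as the arm can. A call with a number of a shift or a turn outside -1 to 1 is refused whole. A call with a gripper value outside its range is refused whole. The fingers move at their own pace and stop on an object; FORCE is the grip in N (left out, the last holds). Time passes only in rows, so rows that do not move let the fingers close. It gives the time, the measured TCP pose, the force and the opening at its end, in the units of the state.
- ctrl.observe(): the state, without advancing time (a new reading comes with each control period).
- vision.grab_frame(name): name is "scene" or "top" or "wrist"; returns a dict with "image" (420x560x3 uint8, red, green, blue), "vfov" (degrees; the focal length in pixels is half the picture's height over the tangent of half this angle, whatever the lens; pixels are square), "cx", "cy" (the principal point, pixels), "extrinsics" (4x4, takes a point from camera to world coordinates). Camera axes: x right, y up, looking along -z (the intrinsics and any distortion apply to the point x, -y, -z); pixel columns grow to the right and rows downward; lengths in mm; the calibration is good to about 2 mm. A picture is of the moment at which its call begins. There is no depth.
- ctrl.sign_off(): hands the job in, once; it reports no verdict.
The state is a dict: "time": time; "qpos": joint angles; "qvel": joint speeds; "tau": joint torques, N m; "tcp_pos": TCP position; "tcp_rot": TCP orientation; "ft_force": force on the tool from outside, world axes, zero at the start; "ft_torque": the same for the moment, N m; "finger_gap": finger opening in mm.
Only numpy, scipy, OpenCV 4.12 (cv2) and the standard library are available. Lean on these libraries where they do the work, as an engineer would, in place of code of your own. Each camera call takes 0.05 s, during which the arm holds its last target. There are 200 camera calls.

## Working session

There is one attempt and no reset: what is moved stays moved. The work goes in short steps, Python scripts to look and compute and a shell command to move; the robot and the scene stay as the last step left them, time stands still between calls to the robot, and variables do not carry over. Pictures are saved under pics/ and viewed, about 8 in all and at most 12, crops included, and the job is handed in when it is done.

```bash
mkdir -p pics; ls; python3 - <<'E'
from workcell import ctrl, vision
import cv2,numpy as np
for n in ["scene","top"]:
    f=vision.grab_frame(n); cv2.imwrite(f"pics/{n}0.png",f["image"][:,:,::-1]); print(n,f["vfov"],f["cx"],f["cy"],f["extrinsics"],[k for k in f if k!="image"])
print(ctrl.observe())
E
```

```text
pics
scene 48.473846407913335 287.2800652626932 207.3968907463331 [[-5.81506074e-01 -6.22407297e-01  5.23889152e-01  1.20817156e+03]
 [ 8.13405590e-01 -4.33016853e-01  3.88416981e-01  4.70633102e+02]
 [-1.49007310e-02  6.52001198e-01  7.58071504e-01  9.89568013e+02]
 [ 0.00000000e+00  0.00000000e+00  0.00000000e+00  1.00000000e+00]] ['vfov', 'cx', 'cy', 'extrinsics']
top 50.68359421138503 277.3871011809586 209.28438694731847 [[-8.70360108e-03  9.96776714e-01 -7.97523011e-02  4.53376845e+02]
 [-9.99896088e-01 -9.59186697e-03 -1.07614823e-02  1.49072153e+01]
 [-1.14917684e-02  7.96503503e-02  9.96756621e-01  1.22803907e+03]
 [ 0.00000000e+00  0.00000000e+00  0.00000000e+00  1.00000000e+00]] ['vfov', 'cx', 'cy', 'extrinsics']
{'time': 0.1, 'qpos': array([ 1.27030177e+00,  9.17981070e-02,  1.23178023e+00, -5.69537992e-06,
        1.81979641e+00, -5.67143252e-02]), 'qvel': array([ 4.01800052e-04, -1.75805633e-03, -2.10142944e-04, -2.90032995e-05,
        1.48950656e-03, -1.20672484e-03]), 'tau': array([ 2.80370077e-03, -4.60215783e+01, -4.19219756e+01, -3.82577161e-05,
        1.05336966e-02, -2.75141053e-05]), 'tcp_pos': array([144.76579812, 582.03154504, 241.24687829]), 'tcp_rot': array([ 2.47425797e+00,  1.93422700e+00, -2.29389300e-03]), 'ft_force': array([0.10712545, 0.1106544 , 0.0645621 ]), 'ft_torque': array([-0.01570221,  0.0246731 ,  0.0032001 ]), 'finger_gap': 85.1139063469894}
```

View pics/top0.png

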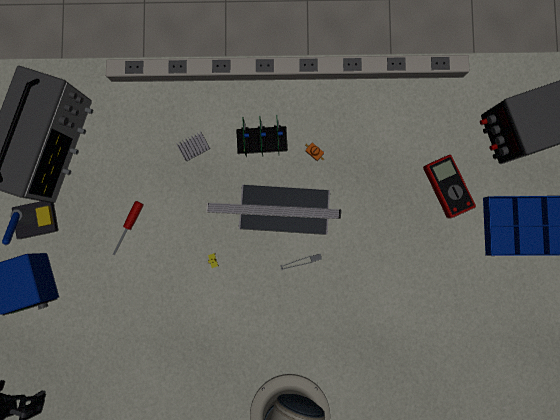

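View pics/scene0.png

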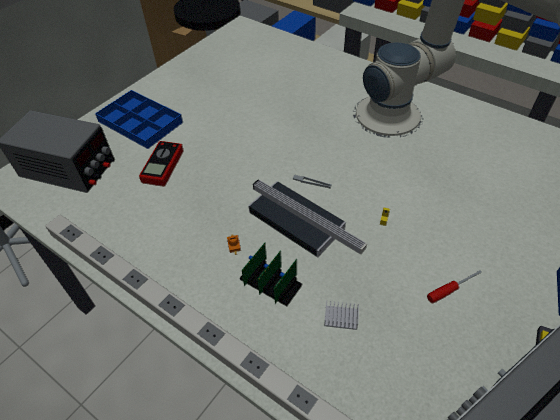

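The top view shows the bar from about (208,208), white end, to (341,213), black end. The case spans x 241–329 and the saddle is at (213,260). I'll zoom in for accurate pixels.

```bash
cat > h.py <<'E'
import numpy as np,cv2
from workcell import ctrl,vision
def K(f):
    h=f["image"].shape[0]; F=h/2/np.tan(np.radians(f["vfov"]/2)); return F,f["cx"],f["cy"]
def pix2w(f,u,v,z):
    F,cx,cy=K(f);E=np.array(f["extrinsics"]);d=E[:3,:3]@np.array([(u-cx)/F,-(v-cy)/F,-1]);o=E[:3,3]
    return o+d*(z-o[2])/d[2]
def w2pix(f,p):
    F,cx,cy=K(f);E=np.array(f["extrinsics"]);q=E[:3,:3].T@(np.array(p)-E[:3,3]);return np.array([cx+F*q[0]/-q[2],cy-F*q[1]/-q[2]])
def crop(f,name,u0,v0,u1,v1,s):
    im=cv2.resize(f["image"][v0:v1,u0:u1,::-1],None,fx=s,fy=s,interpolation=cv2.INTER_CUBIC)
    cv2.imwrite(name,im)
E
python3 - <<'E'
from h import *
f=vision.grab_frame("top"); crop(f,"pics/t1.png",195,170,355,280,5)
print("base",w2pix(f,[0,0,0]))
for n,u,v,z in [("wf",208,208,52),("bk",341,213,52),("sad",213,260,40)]: print(n,pix2w(f,u,v,z))
E
```

```text
base [289.69363491 414.46269781]
wf [552.68945022 212.58172071  52.        ]
bk [ 535.95405837 -141.18341465   52.        ]
sad [414.34875122 200.70739342  40.        ]
```

View pics/t1.png

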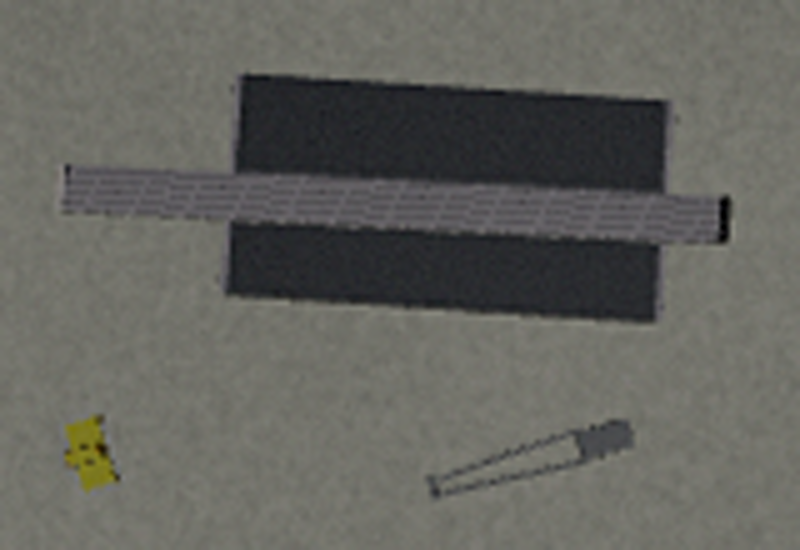

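```bash
python3 - <<'E'
from h import *
f=vision.grab_frame("top")
P=lambda u,v,z:pix2w(f,195+u/5-.4,170+v/5-.4,z)
c=[P(u,v,30) for u,v in [(240,74),(672,102),(657,322),(226,295)]]
print("case",np.round(c,1),"len",np.linalg.norm(c[0]-c[1]),np.linalg.norm(c[0]-c[3]))
print("edge mid",(c[0]+c[3])/2, "ctr",sum(c)/4,"diry",np.degrees(np.arctan2(*((c[0]-c[1])+(c[3]-c[2]))[:2])))
b=[P(u,v,52) for u,v in [(64,166),(62,212),(727,243),(728,197)]]
F=(b[0]+b[1])/2;T=(b[2]+b[3])/2
print("bar",F,T,np.linalg.norm(F-T),"w",np.linalg.norm(b[0]-b[1]),np.degrees(np.arctan2(*(F-T)[:2])))
s=[P(u,v,20) for u,v in [(66,427),(102,416),(118,480),(88,491)]]
print("sad",np.round(s,1),sum(s)/4,[np.linalg.norm(s[i]-s[i-1]) for i in range(4)])
m=((s[0]-s[3])+(s[1]-s[2])); print("x axis angle from world x",np.degrees(np.arctan2(m[1],m[0])))
# yellow segmentation in scene view
g=vision.grab_frame("scene");im=g["image"].astype(int)
def yel(im,box):
    h=(im[...,0]>90)&(im[...,1]>80)&(im[...,2]<im[...,1]*.5); k=np.zeros_like(h);k[box[1]:box[3],box[0]:box[2]]=1;return (h&k).astype(np.uint8)
def R(f,m):
    p=np.argwhere(m)[:,::-1]; return p.mean(0),p.min(0),p.max(0),len(p)
print(R(g,yel(im,(365,195,405,235))),R(f,yel(f["image"].astype(int),(200,245,230,275))))
for z in (20,24): print(pix2w(g,*R(g,yel(im,(365,195,405,235)))[0],z),pix2w(f,*R(f,yel(f["image"].astype(int),(200,245,230,275)))[0],z))
from scipy.spatial.transform import Rotation as Ro
print(Ro.from_rotvec(ctrl.observe()["tcp_rot"]).as_matrix().round(3))
E
```

```text
case [[ 618.2  122.1   30. ]
 [ 600.4 -112.8   30. ]
 [ 481.2 -102.6   30. ]
 [ 497.8  129.9   30. ]] len 235.54516375930388 120.61292912465656
edge mid [557.99929427 125.99279233  30.        ] ctr [549.39569359   9.14148588  30.        ] diry 4.211010725231686
bar [554.32580966 214.72457025  52.        ] [ 534.39043204 -138.76662306   52.        ] 354.05288168658586 w 24.63020081331019 3.2278155778130166
sad [[427.3 218.   20. ]
 [433.1 198.4  20. ]
 [398.5 189.7  20. ]
 [392.7 205.9  20. ]] [412.89684674 203.02291628  20.        ] [np.float64(36.653623739566385), np.float64(20.406614964865714), np.float64(35.697071933014634), np.float64(17.267749899056188)]
x axis angle from world x 16.763180918124096
(array([384.48837209, 215.02325581]), array([381, 208]), array([389, 220]), 43) (array([212.3875, 260.325 ]), array([208, 253]), array([217, 267]), 80)
[410.62718793 204.53613992  20.        ] [412.82903895 205.49715324  20.        ]
[413.91749603 205.63393589  24.        ] [412.96329887 204.86608114  24.        ]
[[ 0.241  0.97  -0.   ]
 [ 0.97  -0.241 -0.001]
 [-0.001 -0.    -1.   ]]
```

```bash
r='x'
python3 -m crank '[[1,0.515,-1,0,0,0,-0.33],[1,0.515,-1,0,0,0,-0.33],[1,0.515,-1,0,0,0,-0.33],[1,0.515,-1,0,0,0,-0.33],[1,0.515,-1,0,0,0,-0.33]]' 
python3 -m crank '[[1,0.515,-1,0,0,0,-0.33],[1,0.515,-1,0,0,0,-0.33],[1,0.515,-1,0,0,0,-0.33],[1,0.515,-1,0,0,0,-0.33],[1,0.515,-1,0,0,0,-0.33]]' >/dev/null
python3 -m crank '[[1,0.515,-1,0,0,0,-0.33],[1,0.515,-1,0,0,0,-0.33],[1,0.515,-1,0,0,0,-0.33],[1,0.515,-1,0,0,0,-0.33],[1,0.515,-1,0,0,0,-0.33]]' 
python3 -m crank '[[1,0.515,-1,0,0,0,-0.33],[1,0.515,-1,0,0,0,-0.33],[1,0.515,-1,0,0,0,-0.33],[1,0.515,-1,0,0,0,-0.33],[1,0.515,-1,0,0,0,-0.33]]' >/dev/null
python3 -m crank '[[1,0.515,-1,0,0,0,-0.33],[1,0.515,-1,0,0,0,-0.33],[1,0.515,-1,0,0,0,-0.33],[1,0.515,-1,0,0,0,-0.33],[1,0.515,-1,0,0,0,-0.33]]' >/dev/null
python3 -m crank '[[1,0.515,-1,0,0,0,-0.33],[1,0.515,-1,0,0,0,-0.33],[1,0.515,-1,0,0,0,-0.33],[1,0.515,-1,0,0,0,-0.33],[1,0.515,-1,0,0,0,-0.33]]'
python3 -m crank '[[1,0,-0.3,-1,0,0,0],[1,0,0,-1,0,0,0],[1,0,0,-1,0,0,0],[1,0,0,0,0,0,0]]'
python3 - <<'E'
from h import *
f=vision.grab_frame("wrist"); cv2.imwrite("pics/w1.png",f["image"][:,:,::-1]); print(f["vfov"],np.array(f["extrinsics"]).round(2),f["cx"],f["cy"])
s=ctrl.observe(); print(s["time"],s["tcp_pos"],s["finger_gap"])
print(w2pix(f,[534.4,-141,52]),w2pix(f,[601.5,-112,30]),w2pix(f,[481.5,-104,30]))
E
```

```text
time: 0.88
tcp_pos: [209.5, 456.4, 242.2]
tcp_rot: [2.682, 1.635, -0.0]
ft_force: [-0.8, -0.7, 0.6]
finger_gap: 0.2
time: 2.12
tcp_pos: [338.2, 206.4, 242.3]
tcp_rot: [-2.985, -0.98, -0.0]
ft_force: [-0.0, 0.3, -0.5]
finger_gap: -0.1
time: 4.0
tcp_pos: [531.4, -168.6, 242.2]
tcp_rot: [-3.14, 0.089, 0.0]
ft_force: [-0.4, -0.5, -1.0]
finger_gap: 0.1
time: 4.5
tcp_pos: [529.9, -174.9, 164.6]
tcp_rot: [-3.139, 0.087, 0.007]
ft_force: [-0.3, 0.6, 0.4]
finger_gap: 0.2
69.4642187799706 [[ 1.0000e+00  5.0000e-02  2.0000e-02  5.3404e+02]
 [-5.0000e-02  9.6000e-01  2.8000e-01 -1.0306e+02]
 [-0.0000e+00 -2.8000e-01  9.6000e-01  2.9579e+02]
 [ 0.0000e+00  0.0000e+00  0.0000e+00  1.0000e+00]] 277.8458228502726 209.07898679611407
4.55 [ 530.62680846 -175.06927162  166.64032257] -0.008301238320665668
[282.10809268 168.15869174] [359.4046429  125.67181429] [217.1459798  123.94217957]
```

View pics/w1.png

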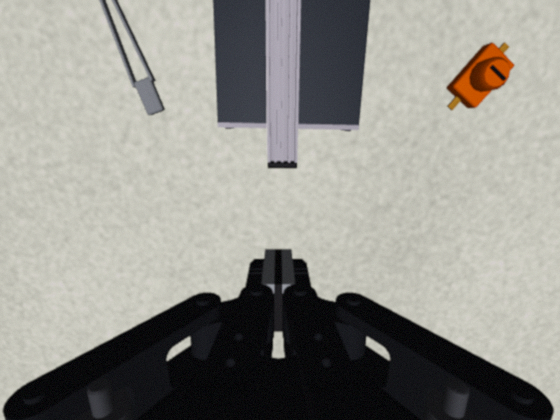

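```bash
python3 -m crank '[[1,0.14,0,-1,0,0,0],[1,0,0,-1,0,0,0],[1,0,0,-1,0,0,0],[1,0,0,-1,0,0,0],[1,0,0,-0.8,0,0,0]]'
python3 -m crank '[[1,0,0.3,0,0,0,0],[1,0,0.3,0,0,0,0],[1,0,0.1,0,0,0,0],[1,0,0.1,0,0,0,0]]'
python3 -m crank '[[1,0,0.08,0,0,0,0],[1,0,0.08,0,0,0,0],[1,0,0.08,0,0,0,0]]'
python3 -m crank '[[1,0,0.08,0,0,0,0],[1,0.01,0.12,0,0,0,0],[1,0.01,0.12,0,0,0,0]]'
python3 - <<'E'
from h import *
f=vision.grab_frame("wrist"); cv2.imwrite("pics/w2.png",f["image"][:,:,::-1]);print(ctrl.observe()["tcp_pos"],ctrl.observe()["ft_force"])
E
```

```text
time: 5.18
tcp_pos: [535.3, -175.4, 47.9]
tcp_rot: [3.14, -0.087, 0.003]
ft_force: [0.6, 0.7, 0.0]
finger_gap: 0.1
time: 5.68
tcp_pos: [535.1, -155.1, 48.3]
tcp_rot: [3.14, -0.086, 0.002]
ft_force: [-0.6, 0.1, -0.3]
finger_gap: 0.0
time: 6.05
tcp_pos: [534.6, -150.0, 47.4]
tcp_rot: [3.139, -0.088, 0.0]
ft_force: [-0.3, -3.1, -0.7]
finger_gap: -0.2
time: 6.42
tcp_pos: [535.1, -141.3, 47.4]
tcp_rot: [3.14, -0.087, 0.0]
ft_force: [0.1, -4.8, 1.1]
finger_gap: -0.1
[ 535.2085008  -140.87869506   47.42532207] [-0.13070261 -3.08531329  0.39486496]
```

View pics/w2.png

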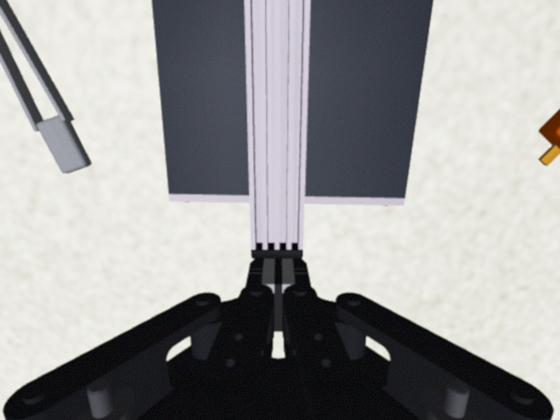

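```bash
cat > chk.py <<'E'
from h import *
import sys,os
f=vision.grab_frame("wrist"); p=cv2.GaussianBlur(f["image"],(5,5),0)[205:275,235:320].astype(float)
s=ctrl.observe()
if not os.path.exists("ref.npy"): np.save("ref.npy",p)
d=np.abs(p-np.load("ref.npy")).mean(); F=s["ft_force"]
print("t %.2f y %.1f x %.1f diff %.1f F %s"%(s["time"],s["tcp_pos"][1],s["tcp_pos"][0],d,F.round(1)))
sys.exit(d>8)
E
rm -f ref.npy
python3 -m crank '[[1,0.01,0.2,0,0,0,0],[1,0.018,0.32,0,0,0,0],[1,0.018,0.32,0,0,0,0],[1,0.018,0.32,0,0,0,0],[1,0.018,0.3,0,0,0,0]]'
python3 -m crank '[[1,0,0,0,0,0,0],[1,0,-0.16,0,0,0,0],[1,0,0,0,0,0,0]]' >/dev/null; python3 chk.py
python3 -m crank '[[1,0.006,0.14,0,0,0,0],[1,0.006,0.14,0,0,0,0],[1,-0.006,-0.16,0,0,0,0],[1,0,0,0,0,0,0],[1,0,0,0,0,0,0]]'; python3 chk.py 
python3 -m crank '[[1,0.006,0.14,0,0,0,0],[1,0.006,0.14,0,0,0,0],[1,-0.006,-0.16,0,0,0,0],[1,0,0,0,0,0,0],[1,0,0,0,0,0,0]]' >/dev/null; python3 chk.py 
```

```text
time: 7.1
tcp_pos: [537.2, -104.1, 47.4]
tcp_rot: [3.14, -0.086, 0.0]
ft_force: [-0.9, -4.1, 1.6]
finger_gap: 0.4
t 7.53 y -108.7 x 537.0 diff 0.0 F [-0.3 -0.8 -0.8]
time: 8.15
tcp_pos: [537.3, -105.7, 47.3]
tcp_rot: [-3.14, 0.087, -0.0]
ft_force: [0.4, 0.4, -0.1]
finger_gap: 0.1
t 8.20 y -105.7 x 537.3 diff 13.8 F [ 0.  -0.1  0.7]
t 8.88 y -102.7 x 537.5 diff 19.5 F [1.  0.5 0.3]False
True
True
```

```bash
cat > chk.py <<'E'
from h import *
import sys
f=vision.grab_frame("wrist"); g=cv2.cvtColor(f["image"],cv2.COLOR_RGB2GRAY).astype(float)
s=ctrl.observe(); c=g[:300,262:296].mean(1); r=int(np.argmax(c[120:299]<90))+120
row=g[200]; w=int((row[200:360]>120).sum()); w2=int((g[100,200:360]>120).sum())
print("t %.2f y %.1f x %.1f caprow %d w %d w100 %d Fy %.1f"%(s["time"],s["tcp_pos"][1],s["tcp_pos"][0],r,w,w2,s["ft_force"][1]))
if len(sys.argv)>1: sys.exit(abs(r-int(sys.argv[1]))>6)
E
python3 chk.py; python3 - <<'E'
import cv2
g=cv2.imread("pics/w2.png",0); print(g[100:300:8,262:296].mean(1).astype(int)); print(g[200,200:360:5])
E
python3 -m crank '[[1,0.006,0.14,0,0,0,0],[1,0.006,0.14,0,0,0,0],[1,-0.006,-0.16,0,0,0,0],[1,0,0,0,0,0,0],[1,0,0,0,0,0,0]]' >/dev/null; python3 chk.py 
python3 -m crank '[[1,0.006,0.14,0,0,0,0],[1,0.006,0.14,0,0,0,0],[1,-0.006,-0.16,0,0,0,0],[1,0,0,0,0,0,0],[1,0,0,0,0,0,0]]' >/dev/null; python3 chk.py 
```

```text
t 8.93 y -102.7 x 537.5 caprow 241 w 57 w100 63 Fy -0.2
[202 203 203 203 203 203 202 204 203 202 203 204 204 203 203 203 203 202
 106  38  46  50  50  94  37]
[209 206 205 205 207 203 204 204 203 205 207 147 205 205 210 211 204 199
 211 203 194 204 204 203 204 201 203 203 203 204 202 200]
t 9.60 y -99.7 x 537.6 caprow 241 w 57 w100 62 Fy 0.4
t 10.28 y -96.7 x 537.7 caprow 241 w 57 w100 62 Fy 0.2
```

```bash
sed -i 's/>6)/>2)/' chk.py
python3 -m crank '[[1,0.006,0.14,0,0,0,0],[1,0.006,0.14,0,0,0,0],[1,-0.006,-0.16,0,0,0,0],[1,0,0,0,0,0,0],[1,0,0,0,0,0,0]]' >/dev/null; python3 chk.py 241 || exit
python3 -m crank '[[1,0.006,0.14,0,0,0,0],[1,0.006,0.14,0,0,0,0],[1,-0.006,-0.16,0,0,0,0],[1,0,0,0,0,0,0],[1,0,0,0,0,0,0]]' >/dev/null; python3 chk.py 241 || exit
python3 -m crank '[[1,0.006,0.14,0,0,0,0],[1,0.006,0.14,0,0,0,0],[1,-0.006,-0.16,0,0,0,0],[1,0,0,0,0,0,0],[1,0,0,0,0,0,0]]' >/dev/null; python3 chk.py 241 || exit
python3 -m crank '[[1,0.006,0.14,0,0,0,0],[1,0.006,0.14,0,0,0,0],[1,-0.006,-0.16,0,0,0,0],[1,0,0,0,0,0,0],[1,0,0,0,0,0,0]]' >/dev/null; python3 chk.py 241 || exit
python3 -m crank '[[1,0.006,0.14,0,0,0,0],[1,0.006,0.14,0,0,0,0],[1,-0.006,-0.16,0,0,0,0],[1,0,0,0,0,0,0],[1,0,0,0,0,0,0]]' >/dev/null; python3 chk.py 241 || exit
python3 -m crank '[[1,0.006,0.14,0,0,0,0],[1,0.006,0.14,0,0,0,0],[1,-0.006,-0.16,0,0,0,0],[1,0,0,0,0,0,0],[1,0,0,0,0,0,0]]' >/dev/null; python3 chk.py 241 || exit
python3 -m crank '[[1,0.006,0.14,0,0,0,0],[1,0.006,0.14,0,0,0,0],[1,-0.006,-0.16,0,0,0,0],[1,0,0,0,0,0,0],[1,0,0,0,0,0,0]]' >/dev/null; python3 chk.py 241 || exit
python3 -m crank '[[1,0.006,0.14,0,0,0,0],[1,0.006,0.14,0,0,0,0],[1,-0.006,-0.16,0,0,0,0],[1,0,0,0,0,0,0],[1,0,0,0,0,0,0]]' >/dev/null; python3 chk.py 241 || exit
```

```text
t 10.95 y -93.7 x 537.9 caprow 241 w 57 w100 62 Fy -0.7
t 11.62 y -90.7 x 538.1 caprow 241 w 57 w100 62 Fy -0.5
t 12.30 y -87.7 x 538.2 caprow 241 w 57 w100 62 Fy -0.2
t 12.97 y -84.7 x 538.4 caprow 241 w 57 w100 62 Fy -0.4
t 13.65 y -81.7 x 538.5 caprow 241 w 57 w100 62 Fy -0.6
t 14.32 y -78.7 x 538.7 caprow 241 w 57 w100 62 Fy 0.4
t 15.00 y -75.7 x 538.8 caprow 241 w 56 w100 62 Fy -0.3
t 15.68 y -72.6 x 538.9 caprow 241 w 56 w100 62 Fy -0.6
```

```bash
python3 -m crank '[[1,0.006,0.14,0,0,0,0],[1,0.006,0.14,0,0,0,0],[1,-0.006,-0.16,0,0,0,0],[1,0,0,0,0,0,0],[1,0,0,0,0,0,0]]' >/dev/null; python3 chk.py 241 || exit
python3 -m crank '[[1,0.006,0.14,0,0,0,0],[1,0.006,0.14,0,0,0,0],[1,-0.006,-0.16,0,0,0,0],[1,0,0,0,0,0,0],[1,0,0,0,0,0,0]]' >/dev/null; python3 chk.py 241 || exit
python3 -m crank '[[1,0.006,0.14,0,0,0,0],[1,0.006,0.14,0,0,0,0],[1,-0.006,-0.16,0,0,0,0],[1,0,0,0,0,0,0],[1,0,0,0,0,0,0]]' >/dev/null; python3 chk.py 241 || exit
python3 -m crank '[[1,0.006,0.14,0,0,0,0],[1,0.006,0.14,0,0,0,0],[1,-0.006,-0.16,0,0,0,0],[1,0,0,0,0,0,0],[1,0,0,0,0,0,0]]' >/dev/null; python3 chk.py 241 || exit
python3 -m crank '[[1,0.006,0.14,0,0,0,0],[1,0.006,0.14,0,0,0,0],[1,-0.006,-0.16,0,0,0,0],[1,0,0,0,0,0,0],[1,0,0,0,0,0,0]]' >/dev/null; python3 chk.py 241 || exit
python3 -m crank '[[1,0.006,0.14,0,0,0,0],[1,0.006,0.14,0,0,0,0],[1,-0.006,-0.16,0,0,0,0],[1,0,0,0,0,0,0],[1,0,0,0,0,0,0]]' >/dev/null; python3 chk.py 241 || exit
python3 -m crank '[[1,0.006,0.14,0,0,0,0],[1,0.006,0.14,0,0,0,0],[1,-0.006,-0.16,0,0,0,0],[1,0,0,0,0,0,0],[1,0,0,0,0,0,0]]' >/dev/null; python3 chk.py 241 || exit
python3 -m crank '[[1,0.006,0.14,0,0,0,0],[1,0.006,0.14,0,0,0,0],[1,-0.006,-0.16,0,0,0,0],[1,0,0,0,0,0,0],[1,0,0,0,0,0,0]]' >/dev/null; python3 chk.py 241 || exit
```

```text
t 16.35 y -69.7 x 539.1 caprow 241 w 56 w100 62 Fy 1.2
t 17.02 y -66.7 x 539.3 caprow 241 w 56 w100 62 Fy -0.6
t 17.70 y -63.7 x 539.4 caprow 241 w 56 w100 62 Fy -0.3
t 18.38 y -60.7 x 539.5 caprow 241 w 56 w100 62 Fy -0.0
t 19.05 y -57.7 x 539.7 caprow 242 w 56 w100 62 Fy 1.0
t 19.73 y -54.7 x 539.8 caprow 242 w 56 w100 62 Fy 0.0
t 20.40 y -51.7 x 540.0 caprow 242 w 57 w100 62 Fy 0.2
t 21.07 y -48.6 x 540.1 caprow 242 w 57 w100 62 Fy 0.1
```

```bash
python3 -m crank '[[1,0.006,0.14,0,0,0,0],[1,0.006,0.14,0,0,0,0],[1,-0.006,-0.16,0,0,0,0],[1,0,0,0,0,0,0],[1,0,0,0,0,0,0]]' >/dev/null; python3 chk.py 241 || exit
python3 -m crank '[[1,0.006,0.14,0,0,0,0],[1,0.006,0.14,0,0,0,0],[1,-0.006,-0.16,0,0,0,0],[1,0,0,0,0,0,0],[1,0,0,0,0,0,0]]' >/dev/null; python3 chk.py 241 || exit
python3 -m crank '[[1,0.006,0.14,0,0,0,0],[1,0.006,0.14,0,0,0,0],[1,-0.006,-0.16,0,0,0,0],[1,0,0,0,0,0,0],[1,0,0,0,0,0,0]]' >/dev/null; python3 chk.py 241 || exit
python3 -m crank '[[1,0.006,0.14,0,0,0,0],[1,0.006,0.14,0,0,0,0],[1,-0.006,-0.16,0,0,0,0],[1,0,0,0,0,0,0],[1,0,0,0,0,0,0]]' >/dev/null; python3 chk.py 241 || exit
python3 -m crank '[[1,0.006,0.14,0,0,0,0],[1,0.006,0.14,0,0,0,0],[1,-0.006,-0.16,0,0,0,0],[1,0,0,0,0,0,0],[1,0,0,0,0,0,0]]' >/dev/null; python3 chk.py 241 || exit
python3 -m crank '[[1,0.006,0.14,0,0,0,0],[1,0.006,0.14,0,0,0,0],[1,-0.006,-0.16,0,0,0,0],[1,0,0,0,0,0,0],[1,0,0,0,0,0,0]]' >/dev/null; python3 chk.py 241 || exit
python3 - <<'E'
from h import *
f=vision.grab_frame("wrist"); cv2.imwrite("pics/w3.png",f["image"][:,:,::-1])
E
```

```text
t 21.75 y -45.7 x 540.3 caprow 242 w 57 w100 62 Fy 0.2
t 22.43 y -42.6 x 540.4 caprow 242 w 57 w100 62 Fy -0.2
t 23.10 y -39.6 x 540.6 caprow 247 w 61 w100 65 Fy 0.2
```

```bash
python3 -m crank '[[1,0,-0.3,0,0,0,0],[1,0,-0.3,0,0,0,0],[1,0,0,0,0,0,0],[1,0,0,0,0,0,0]]'; python3 chk.py
python3 - <<'E'
from h import *
f=vision.grab_frame("wrist"); a=f["image"]; g=vision.grab_frame("scene"); b=cv2.resize(g["image"][160:300,230:420],(570,420),interpolation=cv2.INTER_CUBIC)
cv2.imwrite("pics/tip.png",np.hstack([cv2.resize(a,(400,300)),cv2.resize(b,(400,300))])[:,:,::-1])
E
```

```text
time: 23.6
tcp_pos: [540.6, -54.8, 47.2]
tcp_rot: [-3.14, 0.087, 0.0]
ft_force: [0.4, 0.1, -0.5]
finger_gap: -0.1
t 23.65 y -54.8 x 540.6 caprow 213 w 68 w100 70 Fy 0.2
```

View pics/tip.png

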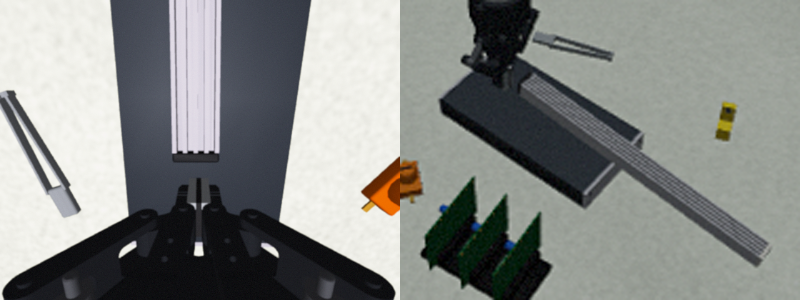

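The bar has tipped, with its white end down at about (765,250) in the right half. Its tail is raised clear of the fingers. Next is the saddle.

```bash
python3 -m crank '[[0.5,0,-0.3,1,0,0,0],[0.5,0,0,1,0,0,0],[0.5,0,0,1,0,0,0],[0.5,0,0,1,0,0,0],[0.5,0,0,1,0,0,0]]' >/dev/null
python3 -m crank '[[0.5,-0.518,1,0,0,0,0.278],[0.5,-0.518,1,0,0,0,0.278],[0.5,-0.518,1,0,0,0,0.278],[0.5,-0.518,1,0,0,0,0.278],[0.5,-0.518,1,0,0,0,0.278]]'
python3 -m crank '[[0.5,-0.518,1,0,0,0,0.278],[0.5,-0.518,1,0,0,0,0.278],[0.5,-0.518,1,0,0,0,0.278],[0.5,-0.518,1,0,0,0,0.278],[0.5,0,0.14,0,0,0,0]]'
python3 -m crank '[[0.5,0,0,-0.8,0,0,0],[0.5,0,0,0,0,0,0]]'
python3 - <<'E'
from h import *
f=vision.grab_frame("wrist"); cv2.imwrite("pics/w4.png",f["image"][:,:,::-1])
print(w2pix(f,[412.5,204.5,24]),ctrl.observe()["tcp_pos"])
hs=cv2.cvtColor(f["image"],cv2.COLOR_RGB2HSV); m=cv2.inRange(hs,(20,120,60),(35,255,255)); n,l,st,c=cv2.connectedComponentsWithStats(m); print(st,c)
E
```

```text
time: 25.0
tcp_pos: [475.3, 63.7, 172.3]
tcp_rot: [-3.134, -0.22, -0.0]
ft_force: [0.1, 0.5, 0.3]
finger_gap: 42.7
time: 25.62
tcp_pos: [423.5, 167.5, 172.5]
tcp_rot: [-3.107, -0.464, -0.001]
ft_force: [0.6, -0.8, 0.1]
finger_gap: 42.7
time: 25.88
tcp_pos: [423.2, 165.2, 149.3]
tcp_rot: [3.107, 0.458, -0.007]
ft_force: [-0.5, 0.3, -0.0]
finger_gap: 42.8
[280.41291847 157.80157734] [423.61158018 165.3287144  150.45870776]
[[     0      0    560    420 234244]
 [   259    146     43     28    956]] [[279.49788255 209.71148461]
 [280.01882845 157.68096234]]
```

View pics/w4.png

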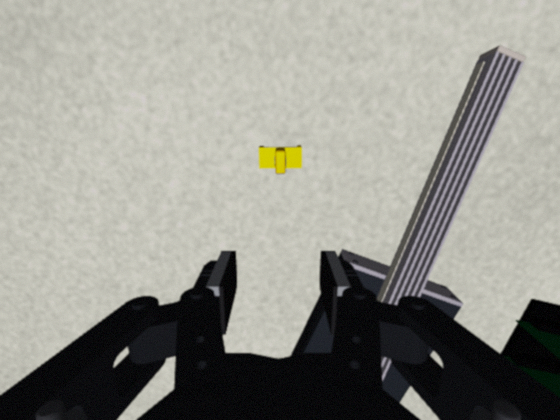

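```bash
python3 - <<'E'
from h import *
f=vision.grab_frame("wrist")
a,b=[pix2w(f,u,v,30) for u,v in [(345,251),(460,302)]]; print("edge corners",a,b,(a+b)/2,np.linalg.norm(a-b))
for u,v in [(497,62),(478,62),(523,62)]: print("white end",pix2w(f,u,v,20))
E
python3 -m crank '[[0.5,-0.222,0.784,0,0,0,0],[0.5,-0.222,0.784,-1,0,0,0],[0.5,0,0,-1,0,0,0],[0.5,0,0,-1,0,0,0],[0.5,0,0,-0.8,0,0,0]]'
python3 -m crank '[[0.5,0,0,-0.4,0,0,0],[0.5,0,0,-0.4,0,0,0],[0.5,0,0,0,0,0,0]]' 25
python3 - <<'E'
from h import *
f=vision.grab_frame("wrist"); cv2.imwrite("pics/w5.png",f["image"][:,:,::-1]); s=ctrl.observe(); print(s["tcp_pos"],s["ft_force"])
E
```

```text
edge corners [493.04049614 142.09400445  30.        ] [616.2809859  124.18572766  30.        ] [554.66074102 133.13986605  30.        ] 124.53483325285892
white end [554.31622939 324.77978359  20.        ]
white end [540.04824365 320.47926233  20.        ]
white end [573.83452417 330.66280332  20.        ]
time: 26.6
tcp_pos: [413.1, 205.0, 56.5]
tcp_rot: [3.108, 0.459, -0.0]
ft_force: [0.6, -0.4, -0.2]
finger_gap: 42.7
time: 26.98
tcp_pos: [412.8, 205.3, 37.0]
tcp_rot: [3.108, 0.46, -0.001]
ft_force: [-0.3, -0.1, 0.8]
finger_gap: 42.6
[413.15305064 205.45098356  37.59190125] [-0.63774444 -0.07337289  0.07480025]
```

```bash
python3 -m crank '[[0.5,0,-0.02,-0.12,0,0,0],[1,0,0,0,0,0,0],[1,0,0,0,0,0,0],[1,0,0,0,0,0,0],[1,0,0,0,0,0,0]]' 25
python3 -m crank '[[1,0,0,0.3,0,0,0],[1,0,0,1,0,0,0],[1,0,0,1,0,0,0],[1,0,0,1,0,0,0],[1,0,0,1,0,0,0]]'
python3 - <<'E'
from h import *
f=vision.grab_frame("wrist"); cv2.imwrite("pics/w6.png",f["image"][:,:,::-1]); s=ctrl.observe(); print(s["tcp_pos"],s["ft_force"],s["finger_gap"])
E
```

```text
time: 27.65
tcp_pos: [413.1, 205.0, 34.6]
tcp_rot: [-3.108, -0.46, -0.001]
ft_force: [-0.1, -0.8, 1.1]
finger_gap: 7.6
time: 28.28
tcp_pos: [412.9, 204.9, 143.0]
tcp_rot: [-3.108, -0.46, -0.0]
ft_force: [0.4, -0.1, -0.9]
finger_gap: 7.4
[414.19334904 205.48537555 146.94949521] [1.74077056 0.35879306 3.98861344] 7.498020761137011
```

View pics/w6.png

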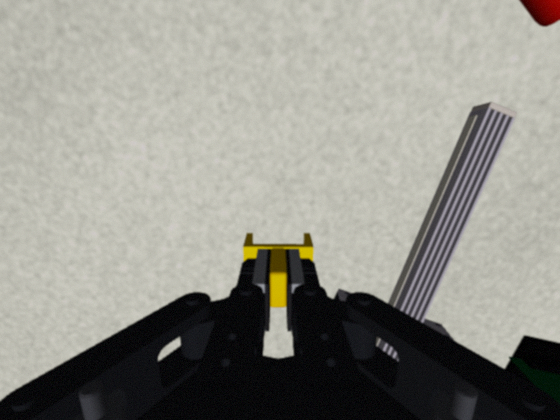

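```bash
python3 -m crank '[[1,0.873,-0.933,0.2,0,0,-0.417],[1,0.873,-0.933,0,0,0,-0.417],[1,0.873,-0.933,0,0,0,-0.417],[1,0.873,-0.933,0,0,0,-0.417],[1,0.873,-0.933,0,0,0,-0.417]]'>/dev/null
python3 -m crank '[[1,0.873,-0.933,0,0,0,-0.417],[1,0,0,0,0,0,0],[1,0,0,0,0,0,0],[1,0,0,0,0,0,0]]'
python3 - <<'E'
from h import *
f=vision.grab_frame("wrist"); cv2.imwrite("pics/w7.png",f["image"][:,:,::-1]); np.save("w7.npy",f,allow_pickle=True)
for p in [[558,129,30],[618.2,124.6,30],[498,133.4,30],[549.1,129,52]]: print(w2pix(f,p))
E
```

```text
time: 29.45
tcp_pos: [543.4, 65.8, 146.8]
tcp_rot: [-3.14, 0.085, 0.0]
ft_force: [1.2, -0.1, -0.2]
finger_gap: 6.9
[292.39806934 129.53457494]
[368.47705539 131.06910774]
[216.33811796 127.98136152]
[281.50812286 131.24984055]
```

View pics/w7.png

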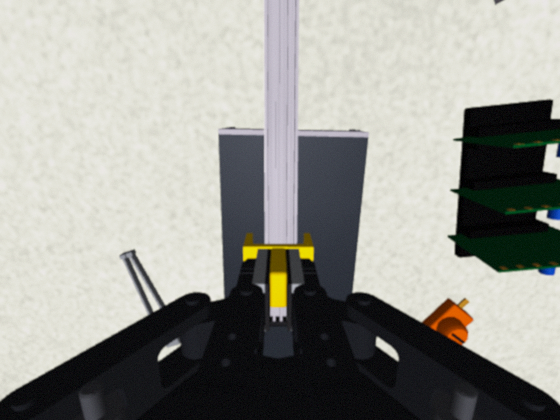

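```bash
python3 - <<'E'
from h import *
f=np.load("w7.npy",allow_pickle=True).item(); g=cv2.cvtColor(f["image"],cv2.COLOR_RGB2GRAY)
pts=[]
for v in range(140,232,15):
    u=np.where(g[v,235:330]>120)[0]+235; a,b=u[0]-.5,u[-1]+.5
    z=52
    for _ in range(5):
        P=pix2w(f,(a+b)/2,v,z); z=51.7-(P[1]-132.5)*np.tan(np.radians(8.4))
    A,B=pix2w(f,a,v,z),pix2w(f,b,v,z); pts.append(P); print(v,a,b,P.round(1),"w",round(np.linalg.norm(A-B),1))
pts=np.array(pts); k=np.polyfit(pts[:,1],pts[:,0],1); print("slope deg",np.degrees(np.arctan(k[0])),"x at 132",np.polyval(k,132))
s=ctrl.observe();print(s["tcp_pos"],s["tcp_rot"])
# saddle in gripper: leg ends
print(w2pix(f,s["tcp_pos"]+[0,0,-18.5]))
t=g[238:246,235:330]; h=cv2.cvtColor(f["image"],cv2.COLOR_RGB2HSV); m=cv2.inRange(h,(20,120,60),(35,255,255)); 
for v in (236,240,248,254): u=np.where(m[v,230:330])[0]+230; print(v,u.min(),u.max())
R=cv2.Rodrigues(s["tcp_rot"])[0]
# project model saddle corners (tool frame offsets) for y offset check
for nm,dz,hx in [("feet",34.5,18.5),("bridge top",14.5,18.5)]:
  for hy in (-9,9):
    for sx in(-1,1): print(nm,hy,sx,w2pix(f,s["tcp_pos"]+R@np.array([sx*hx,hy,dz])).round(1))
E
```

```text
140 263.5 297.5 [548.1 122.9  53.1] w 24.6
155 263.5 297.5 [547.5 112.4  54.7] w 24.8
170 263.5 297.5 [546.9 101.6  56.3] w 25.0
185 263.5 297.5 [546.4  90.8  57.9] w 25.2
200 263.5 297.5 [545.8  79.7  59.5] w 25.3
215 263.5 297.5 [545.2  68.5  61.1] w 25.5
230 263.5 296.5 [544.2  57.2  62.8] w 25.0
slope deg 3.207175746876029 x at 132 548.6269738877154
[543.45090985  65.77273692 146.89076255] [-3.14025229e+00  8.46807848e-02 -1.91887919e-04]
[278.62525132 257.85225741]
236 246 310
240 245 311
248 242 313
254 243 313
feet -9 -1 [246.8 231.7]
feet -9 1 [310.3 231.7]
feet 9 -1 [247.7 259.8]
feet 9 1 [309.4 259.8]
bridge top -9 -1 [243.1 245.4]
bridge top -9 1 [314.3 245.4]
bridge top 9 -1 [244.2 276.4]
bridge top 9 1 [313.1 276.4]
```

```bash
python3 -m crank '[[1,0.071,0.924,0,-0.35,0.02,0],[1,0.071,0.924,0,-0.35,0.02,0],[1,0.071,0.924,0,-0.35,0.02,0],[1,0,0,-0.8,0,0,0],[1,0,0,-0.8,0,0,0]]'>/dev/null
python3 -m crank '[[1,0,0,-0.4,0,0,0],[1,0,0,0,0,0,0],[1,0,0,0,0,0,0]]'
cat > seat.py <<'E'
from h import *
s=ctrl.observe(); R=cv2.Rodrigues(s["tcp_rot"])[0]
seat=s["tcp_pos"]+R[:,2]*18.5; print(s["time"],"tcp",s["tcp_pos"].round(1),"seat",seat.round(1),"need",(np.array([548.7,132.4,51.8])-seat).round(1),"z",R[:,2].round(3),"x",R[:,0].round(3),s["ft_force"].round(1))
E
python3 seat.py; python3 - <<'E'
from h import *
f=vision.grab_frame("wrist"); cv2.imwrite("pics/w8.png",f["image"][:,:,::-1])
E
```

```text
time: 30.5
tcp_pos: [549.6, 133.8, 97.5]
tcp_rot: [2.994, -0.084, -0.005]
ft_force: [1.3, -0.6, 0.0]
finger_gap: 7.5
30.5 tcp [549.6 133.8  97.5] seat [549.4 131.1  79.2] need [ -0.7   1.3 -27.4] z [-0.007 -0.146 -0.989] x [ 0.998 -0.056  0.001] [ 1.3 -0.6  0. ]
```

View pics/w8.png

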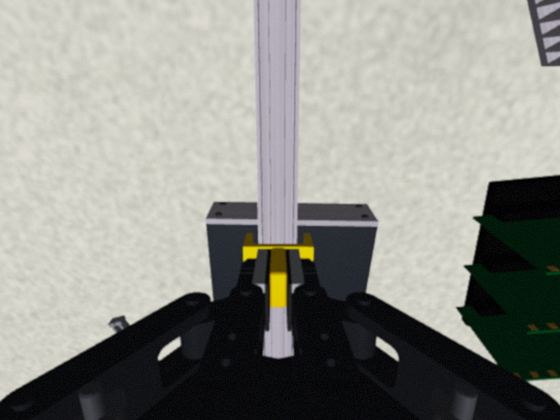

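```bash
python3 -m crank '[[1,-0.01,0.025,-0.35,0,0,0],[1,-0.01,0.025,-0.35,0,0,0],[1,0,0,-0.2,0,0,0],[1,0,0,-0.08,0,0,0],[1,0,0,0,0,0,0]]'; python3 seat.py
```

```text
time: 31.18
tcp_pos: [548.6, 135.6, 72.1]
tcp_rot: [2.994, -0.083, -0.007]
ft_force: [-0.0, -0.2, -1.1]
finger_gap: 7.5
31.175 tcp [548.6 135.6  72.1] seat [548.5 132.9  53.8] need [ 0.2 -0.5 -2. ] z [-0.009 -0.146 -0.989] x [ 0.998 -0.055 -0.001] [-0.  -0.2 -1.1]
```

```bash
python3 -m crank '[[1,0,-0.01,-0.04,0,0,0],[1,0,0,0,0,0,0],[0.45,0,0,0,0,0,0],[0.45,0,0,0,0,0,0],[0.45,0,0,0,0,0,0]]'; python3 seat.py
python3 -m crank '[[0.45,0,0.07,0.5,0,0,0],[0.45,0,0.146,0.989,0,0,0],[0.45,0,0.146,0.989,0,0,0],[0.45,0,-0.6,0.989,0,0,0],[0.45,0,-1,0.3,0,0,0]]' >/dev/null
python3 -m crank '[[0.45,0,-1,0,0,0,0],[0.45,0,-0.8,0,0,0,0],[0.45,0,0,0,0,0,0],[0.45,0,0,0,0,0,0]]'
python3 - <<'E'
from h import *
f=vision.grab_frame("wrist"); np.save("w9.npy",f,allow_pickle=True); a=f["image"]; g=vision.grab_frame("scene"); b=cv2.resize(g["image"][180:285,260:400],(560,420),interpolation=cv2.INTER_CUBIC)
cv2.imwrite("pics/fin.png",np.hstack([a[:,100:460],b[:,60:500]])[:,:,::-1])
for n,p in [("edge",[558,128.7,30]),("seat top target",[548.7,132.4,51.8])]: print(n,w2pix(f,p))
E
```

```text
time: 31.8
tcp_pos: [548.8, 135.4, 71.4]
tcp_rot: [2.994, -0.083, -0.006]
ft_force: [-0.1, 0.1, -0.0]
finger_gap: 46.8
31.8 tcp [548.8 135.4  71.4] seat [548.6 132.7  53.1] need [ 0.1 -0.3 -1.3] z [-0.008 -0.146 -0.989] x [ 0.998 -0.055 -0.   ] [-0.1  0.1 -0. ]
time: 32.92
tcp_pos: [548.7, 59.8, 165.4]
tcp_rot: [2.994, -0.083, -0.007]
ft_force: [-0.6, 0.2, -0.7]
finger_gap: 47.1
edge [285.28441899  97.48929132]
seat top target [272.8519526   95.47983671]
```

View pics/fin.png

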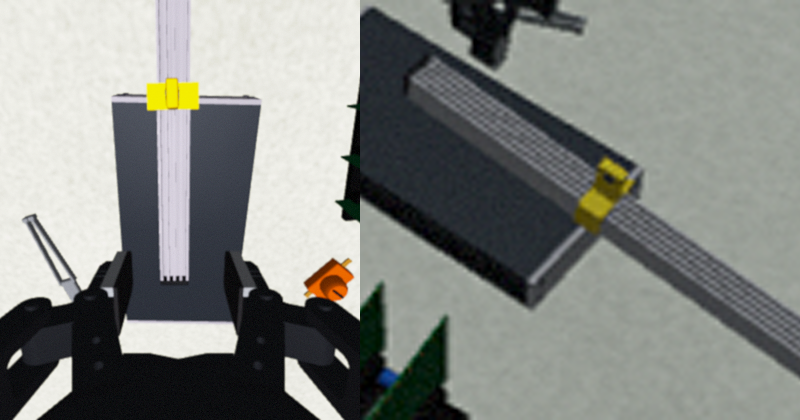

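The saddle sits astride the bar at the edge, with its bridge at about (173,96) on an edge line at about v=98. I'll check the tilt numerically, then hand in.

```bash
python3 - <<'E'
from h import *
f=np.load("w9.npy",allow_pickle=True).item(); g=cv2.cvtColor(f["image"],cv2.COLOR_RGB2GRAY)
for v in (130,265): u=np.where(g[v,230:320]>120)[0]; print(v,"bar width px",u[-1]-u[0]+1)
def wpx(z,y): return round(w2pix(f,[560.7,y,z])[0]-w2pix(f,[536.7,y,z])[0],1)
print("at 265 tipped/flat:",wpx(72.8,-15),wpx(52,-15)," at 130:",wpx(55,108),wpx(52,108))
e=vision.grab_frame("wrist"); print("change since",np.abs(e["image"].astype(int)-f["image"]).mean())
print(ctrl.observe()["time"]); ctrl.sign_off()
E
```

```text
130 bar width px 33
265 bar width px 29
at 265 tipped/flat: 27.8 25.9  at 130: 32.1 31.7
change since 2.0568565759637187
33.075
the job is handed in; nothing more can be done
```

The job is handed in at about 33 s of the 72 s allowed: the bar is tipped over the edge and the yellow saddle sits astride it there.

- **Tipping:** I pushed the black end with closed fingers, backing off after every 3 mm to see whether the bar would tip by itself. It stayed level until the last step, then tipped, white end down. So it lies about 3 mm at most past its balance point. That should put well under 0.35 N on the bench, but I had no way to measure that force.
- **Push force:** The wrist force readings I printed during the pushes stayed at or below about 5 N, against the 20 N limit.
- **Saddle:** I carried it by its lug, tilted it 8.4° to match the bar, and let go about 1 mm above the bar's top.

**Last checks**
- **Position:** The last wrist picture shows the saddle within about 1 mm of the bar's middle line. Along the bar it is within about 2 mm of the edge.
- **Tilt:** The bar's width in pixels near its black end was 29. I expected 27.8 if tipped and 25.9 if flat, so it is still tipped.
- **Robot:** It touches nothing. The fingertips are about 70 mm or more above the bar.
- **Less certain:** The last two wrist pictures differed by 2 grey levels on average. I took that as image noise and did not look into it. I took no final close-up of the white end on the bench.

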